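# Refit the washed rotor in a mini centrifuge

## Task

The eight-place round rotor of the mini centrifuge has been washed: put it back. Lower it gently all the way, not dropping it or forcing it on the motor, with its hub over the drive spindle and the notches under the hub straddling the spindle's cross pin, until it sits fully home; then let go and close the lid right down. Leave the rectangular strip rotor, the sample jar and the dropper bottle where they stand.

Things in the scene. Friction and masses are not known exactly. Their poses are not given: they have to be found in the camera images.
- round_rotor: Loose aluminium fixed-angle rotor, 0.14 to 0.24 kg: a round dish 88 mm across, rim 28 mm high, with eight wells and a knurled hub standing up in its middle. Origin: centre of its underside, z up. Under the hub four notches, 9 mm wide and 9.5 mm deep, lie along the rotor's +x, +y, -x and -y, so every quarter turn fits alike. It starts standing on the bench.
- hub (a point): Where to grip the round rotor: on its axis, 36 mm above its underside (axes as the rotor). The hub is 30 mm in diameter and spans 24 to 48 mm above the rotor's underside. A bore of 14.5 mm in diameter goes right through it along z.
- strip_rotor: The centrifuge's other rotor, for tube strips: the same hub but on an 82 x 56 mm rectangular plate with two rows of eight small holes. Origin: centre of its underside. Not needed: leave it.
- centrifuge: Mini centrifuge with white housing, 147 x 153 mm and 88 mm high to the rim, fixed to the bench. Origin: centre of its underside, under the spindle axis; -x is its front with the display, +x the side of the lid's hinge. Its open round bowl is 103 mm in diameter, with its floor at z = 40 mm.
- seat (a point): Point on the spindle axis, on the flange on which the seated rotor's underside rests, 58 mm above the centrifuge's underside (axes as the centrifuge). The steel shaft is 12 mm in diameter and rises 45 mm above this point; its last 7 mm taper to 5 mm.
- pin (a point): Middle of the steel cross pin through the shaft, 5 mm above the seat; the pin is 5 mm thick and 24 mm long, along this frame's x. It turns with the shaft about the vertical, with slight motor friction. When the notches do not line up with it, the rotor stands 7.5 mm proud on the pin; turned to within 9 degrees it drops home.
- spindle (a joint): Turn of the spindle in rad about the vertical (anticlockwise from above); at 0 the pin lies along the centrifuge's x.
- lid (a joint): Angle of the clear lid in rad: 0 closed, about 1.75 at the start, standing open and leaning back a little (stop at 1.92). A friction hinge holds it wherever it is left; moving the tab takes about 1 to 3 N.
- lid_hinge (a point): Middle of the lid's hinge, 70 mm behind the spindle axis and 91 mm above the centrifuge's underside; the hinge line lies along the centrifuge's y. Axes as the centrifuge.
- lid_tab (a point): On the outer face of the lid's grey finger tab, 143 mm from the hinge line. Turns with the lid: -x points to the tab's free end (9 mm further), z out of the outer face (up when closed, backwards when open). The tab is 36 mm wide (y), 7 mm thick; the clear dome, 120 mm across, starts 13 mm nearer the hinge and stands 17 mm above the tab's face.
- sample_jar: Loose clear jar, 46 mm across and 80 mm high, origin at the centre of its underside. Leave it.
- dropper_bottle: Loose brown dropper bottle with screw cap, 33 mm across and 76 mm high, origin at the centre of its underside. Leave it.

How it is judged (in metres and radians):
On the way:
1. the round rotor sits home on the spindle flange, notches over the cross pin, while the lid is still open (z of round_rotor in the frame of seat below 0.002 m and horizontal distance between round_rotor and seat below 0.003 m and angle between round_rotor's own z axis and vertical below 0.05 rad and value of joint lid above 0.5 rad), for 0.2 s.
At the end, for the whole second after the job is handed in: The round rotor's underside rests within 2 mm of the spindle's flange, centred within 3 mm and upright within 0.05 rad, at rest, and the lid is closed to within 0.04 rad (z of round_rotor in the frame of seat between -0.003 and 0.002 m and horizontal distance between round_rotor and seat below 0.003 m and angle between round_rotor's own z axis and vertical below 0.05 rad and value of joint lid below 0.04 rad and linear speed of round_rotor below 0.02 m/s); the robot touches nothing.
It fails at once if the rotor is forced onto the centrifuge (more than 35 N between them) (contact force between round_rotor and centrifuge above 35 N).
It fails at once if the rotor is let fall down the spindle instead of being lowered (faster than 0.45 m/s on the shaft) (horizontal distance between round_rotor and seat below 0.008 m and z of round_rotor in the frame of seat below 0.04 m and linear speed of round_rotor above 0.45 m/s).
It fails at once if the strip rotor is moved by more than 30 mm (distance of strip_rotor from where it was at the start of the episode above 0.03 m).
It fails at once if the sample jar is moved by more than 30 mm or tipped (distance of sample_jar from where it was at the start of the episode above 0.03 m or angle between sample_jar's own z axis and vertical above 0.5 rad).
It fails at once if the dropper bottle is moved by more than 30 mm or tipped (distance of dropper_bottle from where it was at the start of the episode above 0.03 m or angle between dropper_bottle's own z axis and vertical above 0.5 rad).
It also fails if it takes over 58 s, if anything falls off the work surface, if the arm or the gripper's body presses on something with over 40 N, if the wrist force passes 120 N, or if a joint passes its speed limit or range.

## Robot

A 6-joint arm with a two-finger parallel gripper is mounted at the origin on a cart in front of the work surface, level with it; the furniture and walls round the work are solid. World frame = base frame: x ahead of the robot, y to its left, z up, the work surface at z = 0. Lengths are in mm, angles in rad, forces in N, time in s.
With the tool pointing down it reaches from about 350 to 775 mm from the base axis. Payload 7.3 kg.
Tool frame: the origin (TCP) lies at the centre of the arm's flange, where the gripper is bolted on; the fingertips stand 178 mm ahead of it and the grasp point (between the pads) lies 159 mm ahead of it; z points along the fingers, y is the line along which they close (so a half turn about z gives the same grasp; the last joint's range is limited). The gripper opens to 92 mm and grips with 3 to 60 N. Pads are 19 mm wide; open, the fingers measure 130 mm over their backs; the gripper's body (75 mm by 190 mm) begins 47 mm behind the grasp point.
Start: joints at [-1.405, 0.342, 1.524, -0, 1.275, -0.146], TCP at [161.075, -499.682, 404.741] pointing down, gripper open.
Joint ranges: [-2.53, 2.53], [-0.77, 2.02], [0.04, 2.7], [-1, 4.14], [0.28, 2.66], [-3.11, 3.11]. Speed limits (rad/s): [2.57, 2.57, 3.14, 3.14, 3.14, 3.14].

## Interface

Orientations are given as a rotation vector (axis times angle).
In Python, from bench import sense, vision, workorder gives the robot as it stands. The module is installed in compiled form; this text tells all that it offers.
- The arm moves only by the tool play_rows, never from a script. Its argument "steps" is one flat list of numbers, 6 for each row, row after row: the shift along the tool's x, y, z as a fraction of full scale, then the turn, a rotation vector about the tool's x, y, z as a fraction of full scale. A call has 1 to 20 rows; each row shifts and turns the commanded pose from where the row before left it, along the tool's axes as they then stand; what a row does not reach is not made up. Full scale, the value 1, is 40 mm for a shift and 0.15 rad for a turn. A row lasts 1/8 s, in which the tool goes at most 62.5 mm and 10.7 degrees, less where a joint would pass 70% of its speed; a pose out of reach is approached as far as the arm can. A call with a number of a shift or a turn outside -1 to 1 is refused whole. A call with a gripper value outside its range is refused whole. "gripper" is the closure, from -1 (fully open) to 1 (shut), set as the call begins (left out, the last holds). The fingers move at their own pace and stop on an object; the grip force is fixed at half the most. Time passes only in rows, so rows that do not move let the fingers close. It gives the time, the measured TCP pose, the force, the opening and the grip force at its end, in the units of the state.
- sense(): the state, without advancing time (a new reading comes with each control period).
- vision.grab_frame(name): name is "scene" or "side" or "wrist"; returns a dict with "color" (480x640x3 uint8, blue, green, red), "vertical_fov" (degrees; the focal length in pixels is half the picture's height over the tangent of half this angle, whatever the lens; pixels are square), "cx", "cy" (the principal point, pixels), "distortion" ([k1, k2, p1, p2, k3] as OpenCV has them; the pictures are not rectified), "R" (3x3) and "t" (3): a world point X has camera coordinates R X + t. Camera axes: x right, y down, z forward; pixel columns grow to the right and rows downward; lengths in mm; the calibration is good to about 2 mm. A picture is of the moment at which its call begins. There is no depth.
- workorder.sign_off(): hands the job in; it is judged then, once.
The state is a dict: "time": time; "q": joint angles; "joint_velocities": joint speeds; "joint_torque": joint torques, N m; "tcp_pos": TCP position; "orientation": TCP orientation; "ft_force": force on the tool from outside, world axes, zero at the start; "moment": the same for the moment, N m; "gripper_width": opening from 0.0 (shut) to 1.0 (fully open); "grasp_force": force on a finger pad.
Only numpy, scipy, OpenCV 4.12 (cv2) and the standard library are available. Lean on these libraries where they do the work, as an engineer would, in place of code of your own. Each camera call takes 0.05 s, during which the arm holds its last target. There are 200 camera calls.

## Working session

There is one attempt and no reset: what is moved stays moved. The work goes in short steps, Python scripts to look and compute and a tool call to move; the robot and the scene stay as the last step left them, time stands still between calls to the robot, and variables do not carry over. Pictures are saved under pics/ and viewed, at most 10 in all, crops included, and the job is handed in when it is done.

Besides the shell and the picture viewer there is one more tool, called after "Call:" as name(argument=value, ...) on one line, values as JSON. play_rows: Moves the arm, as the interface text tells. Its arguments: {"type":"object","properties":{"steps":{"type":"array","items":{"type":"number"}},"gripper":{"type":"number"}},"required":["steps"]}

```bash
mkdir -p pics
cat > h.py <<'E'
import numpy as np,cv2
from bench import sense,vision,workorder
def grab(n,save=None):
    f=vision.grab_frame(n)
    if save: cv2.imwrite('pics/'+save,f['color'])
    return f
def K(f):
    fl=240/np.tan(np.radians(f['vertical_fov'])/2)
    return np.array([[fl,0,f['cx']],[0,fl,f['cy']],[0,0,1.]])
def ray(f,uv):
    p=cv2.undistortPoints(np.array([[uv]],float),K(f),np.array(f['distortion'],float)).ravel()
    R=np.array(f['R']);t=np.array(f['t'])
    return -R.T@t, R.T@np.array([p[0],p[1],1])
def plane(f,uv,z):
    o,d=ray(f,uv); return o+d*(z-o[2])/d[2]
def proj(f,X):
    return cv2.projectPoints(np.array(X,float).reshape(-1,1,3),cv2.Rodrigues(np.array(f['R'],float))[0],np.array(f['t'],float),K(f),np.array(f['distortion'],float))[0].reshape(-1,2)
E
python3 - <<'E'
from h import *
for n in ('scene','side','wrist'):
    f=grab(n,n+'0.png'); o,_=ray(f,(320,240)); print(n,o.round(),f['vertical_fov'],np.round(f['R'],2).tolist())
s=sense(); print(s)
E
```

```text
scene [  0. 519. 514.] 54.68474784063546 [[-0.73, -0.68, 0.02], [-0.33, 0.34, -0.88], [0.59, -0.65, -0.47]]
side [555. 869. 466.] 46.939183063042215 [[-1.0, 0.03, 0.01], [-0.0, 0.38, -0.92], [-0.03, -0.92, -0.38]]
wrist [ 223. -479.  384.] 66.08715371805926 [[0.31, -0.95, -0.0], [-0.92, -0.3, 0.25], [-0.23, -0.07, -0.97]]
{'time': 0.15, 'q': array([-1.40499054e+00,  3.42601202e-01,  1.52478961e+00,  7.36593458e-06,
        1.27541514e+00, -1.46013014e-01]), 'joint_velocities': array([ 0.00078408, -0.00063885, -0.00333113, -0.00040414, -0.00048311,
       -0.00117442]), 'joint_torque': array([ 1.07991709e-03, -4.31469512e+01, -2.44354337e+01,  7.18088611e-02,
        5.37352706e-02, -8.66280197e-05]), 'tcp_pos': array([ 161.06502727, -499.58546834,  404.18727436]), 'orientation': array([-3.10228935e+00, -4.87630166e-01,  7.79107511e-06]), 'ft_force': array([ 0.38369918, -0.90172236, -0.53806006]), 'moment': array([-0.03309434,  0.03068124,  0.0075957 ]), 'grasp_force': 0.0, 'gripper_width': 0.9971440811173395}
```

View pics/scene0.png

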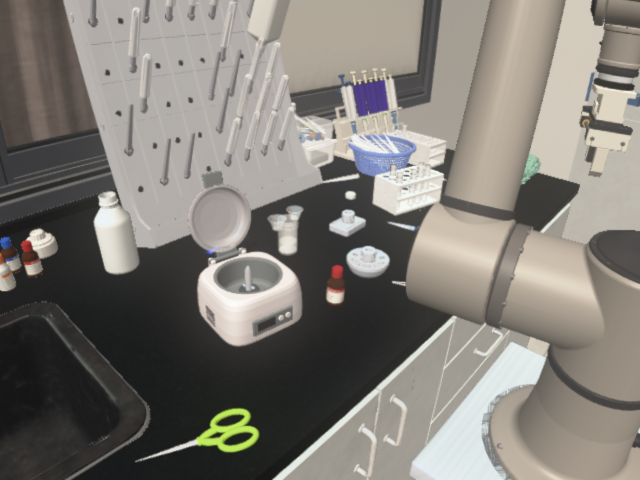

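View pics/side0.png

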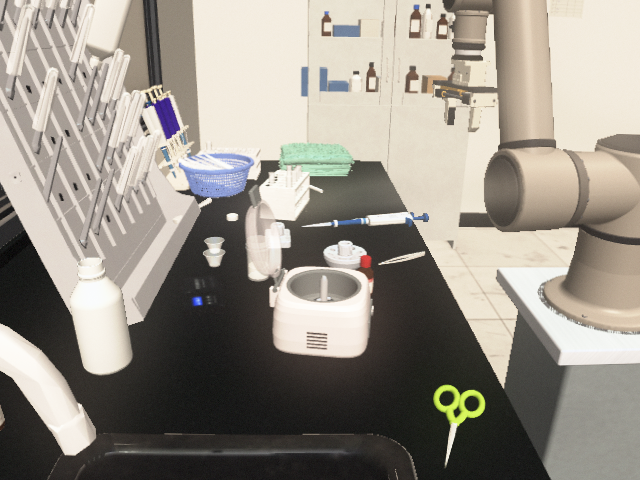

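The scene view shows the centrifuge around (250,295) with its spindle tip near (248,266). The round rotor is at (368,260), the bottle at (335,285), the jar at (288,240) and the strip rotor at (347,224). In the side view the spindle tip is near (323,278) and the rotor hub near (345,247).

Run:
```python
from h import *
S=cv2.imread('pics/scene0.png');D=cv2.imread('pics/side0.png')
a=cv2.resize(S[180:350,180:410],None,fx=3.4,fy=3.4,interpolation=cv2.INTER_CUBIC)
cv2.imwrite('pics/c0.png',a)
f=grab('scene');g=grab('side')
print('hub',plane(f,(369,250),48).round(1),plane(g,(345,243),48).round(1))
print('tip',plane(f,(247,265),103).round(1),plane(g,(323,277),103).round(1))
print('bottle',plane(f,(337,268),76).round(1),'jar',plane(f,(288,253),0).round(1),'strip',plane(f,(347,213),48).round(1))
```

```text
hub [ 463.4 -167.2   48. ] [ 467.4 -167.9   48. ]
tip [524.3 100.4 103. ] [522.4 107.3 103. ]
bottle [437.5 -33.1  76. ] jar [ 630.4 -100.7    0. ] strip [ 606.5 -273.1   48. ]
```

View pics/c0.png

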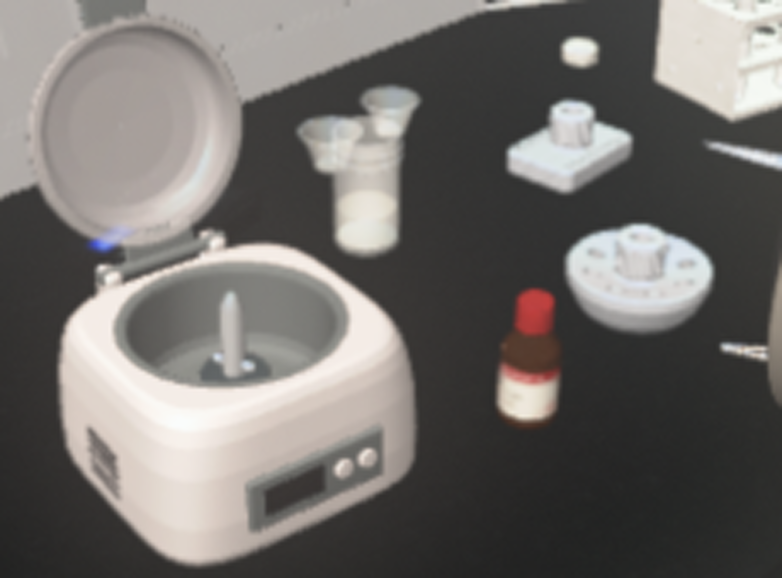

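```bash
cat >> h.py <<'E'
from scipy.spatial.transform import Rotation as Ro
def rel(p,yawdeg=None):
    """tool-frame shift (fullscale units, total) to world p; pure vertical tool"""
    s=sense();R=Ro.from_rotvec(s['orientation']).as_matrix()
    y=np.degrees(np.arctan2(R[1,1],R[0,1]))
    d=R.T@(np.array(p,float)-s['tcp_pos'])/40
    print('tcp',s['tcp_pos'].round(1),'y-axis yaw',y.round(2),'z',R[:,2].round(3),'shift units',d.round(3),'t',round(s['time'],2),'w',s['gripper_width'],'F',s['ft_force'].round(1),'q6',s['q'].round(2))
    if yawdeg is not None:
        a=(yawdeg-y+90)%180-90; print('turn z units',-np.radians(a)/.15)
    return d
E
python3 -c "
from h import *
rel((450,-163,404)); s=sense();print(Ro.from_rotvec(s['orientation']).as_matrix().round(3))
f=grab('wrist');R=np.array(f['R']);o,_=ray(f,(320,240));T=Ro.from_rotvec(s['orientation']).as_matrix();print(T.T@(o-s['tcp_pos']),T.T@R.T@[0,0,1])"
```

```text
tcp [ 161.1 -499.6  404.4] y-axis yaw -72.13 z [-0.     0.001 -1.   ] shift units [ 9.457 -5.793  0.015] t 0.25 w 1.004851119702192 F [ 0.2  0.7 -0.5] q6 [-1.4   0.34  1.52 -0.    1.28 -0.15]
[[ 0.952  0.307 -0.   ]
 [ 0.307 -0.952  0.001]
 [ 0.    -0.001 -1.   ]]
[65.24692327 -0.84112449 19.68191949] [-2.45974779e-01  3.44324081e-04  9.69276168e-01]
```

Call:
play_rows(steps=[0.79,-0.48,0,0,0,0,0.79,-0.48,0,0,0,0,0.79,-0.48,0,0,0,0,0.79,-0.48,0,0,0,0,0.79,-0.48,0,0,0,0,0.79,-0.48,0,0,0,0,0.79,-0.48,0,0,0,0,0.79,-0.48,0,0,0,0,0.79,-0.48,0,0,0,0,0.79,-0.48,0,0,0,0,0.79,-0.48,0,0,0,0,0.79,-0.48,0,0,0,0,0,0,0,0,0,0,0,0,0,0,0,0])

```text
time: 2.05
tcp_pos: [451.1, -164.2, 404.6]
orientation: [3.103, 0.488, -0.001]
ft_force: [-1.5, 0.4, -0.1]
gripper_width: 0.998
grasp_force: 0.0
```

```bash
python3 -c "
from h import *
rel((465,-167,400)); f=grab('wrist','w1.png'); print(proj(f,[[465,-168,48],[465,-168,0]]))"
```

```text
tcp [ 451.1 -164.2  404.6] y-axis yaw -72.11 z [-0.001 -0.    -1.   ] shift units [0.31  0.173 0.114] t 2.05 w 0.9978913506959038 F [-1.5  0.4 -0.1] q6 [-0.51  0.26  1.64 -0.    1.24  0.75]
[[329.61319526 206.11771   ]
 [328.4781853  198.93263814]]
```

View pics/w1.png

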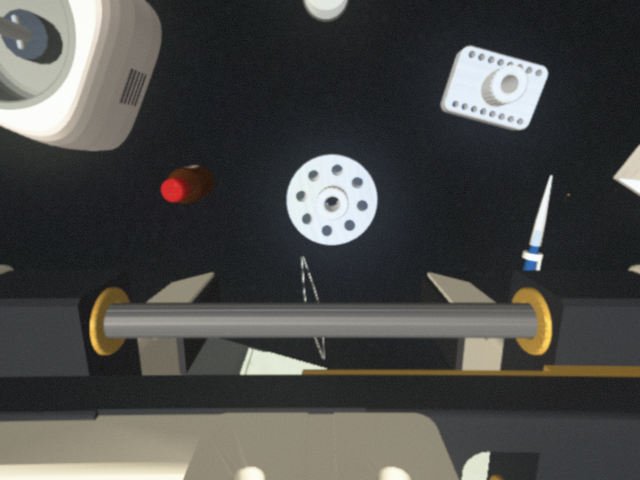

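The wrist view shows the rotor centred near (332,200) with eight wells and its hub at (332,203). The bottle cap is at (174,189), the strip rotor is at (495,88), and the spindle is at upper left, near (20,35).

Run:
```python
from h import *
f=grab('wrist');im=f['color'];g=cv2.cvtColor(im,cv2.COLOR_BGR2GRAY)
m=(g>110).astype(np.uint8)
cs,_=cv2.findContours(m[140:255,270:390],cv2.RETR_EXTERNAL,cv2.CHAIN_APPROX_NONE,offset=(270,140))
c=max(cs,key=cv2.contourArea)
pts=np.array([plane(f,p[0],28)[:2] for p in c],np.float32)
(x,y),r=cv2.minEnclosingCircle(pts); print('centre',x,y,'r',r,cv2.fitEllipse(pts))
hs=[]
cs,_=cv2.findContours(1-m[140:255,270:390],cv2.RETR_LIST,cv2.CHAIN_APPROX_NONE,offset=(270,140))
for k in cs:
    A=cv2.contourArea(k)
    if 20<A<400:
        M=cv2.moments(k);P=plane(f,(M['m10']/M['m00'],M['m01']/M['m00']),27)
        d=P[:2]-[x,y];print(round(A),P.round(1),'r',np.hypot(*d).round(1),'ang%45',(np.degrees(np.arctan2(d[1],d[0]))%45).round(1))
cv2.imwrite('pics/c1.png',cv2.resize(im[145:255,275:390],None,fx=5,fy=5,interpolation=cv2.INTER_CUBIC))
```

```text
centre 467.7594909667969 -169.55667114257812 r 44.53687286376953 ((467.67413330078125, -169.48228454589844), (87.90108489990234, 88.18902587890625), 156.56214904785156)
40 [ 438.1 -173.9   27. ] r 30.0 ang%45 8.4
40 [ 450.2 -193.7   27. ] r 29.8 ang%45 8.9
30 [ 443.7 -151.1   27. ] r 30.3 ang%45 7.5
39 [ 473.  -199.3   27. ] r 30.2 ang%45 10.0
60 [ 467.3 -169.6   27. ] r 0.4 ang%45 4.9
26 [ 463.3 -138.7   27. ] r 31.2 ang%45 8.2
28 [ 493.2 -186.9   27. ] r 30.8 ang%45 10.6
24 [ 486.4 -144.1   27. ] r 31.6 ang%45 8.7
25 [ 498.6 -164.4   27. ] r 31.3 ang%45 9.6
```

View pics/c1.png

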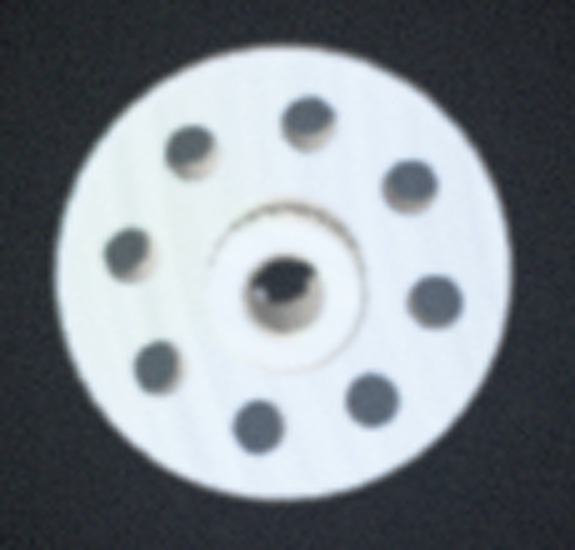

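Call:
play_rows(steps=[-0.09,0.05,0.82,0,0,0,-0.09,0.05,0.82,0,0,0,-0.09,0.05,0.82,0,0,0,-0.09,0.05,0.82,0,0,0,-0.09,0.06,0.82,0,0,0,0,0,0,0,0,0,0,0,0,0,0,0])

```text
time: 3.02
tcp_pos: [437.6, -180.1, 241.8]
orientation: [3.103, 0.486, 0.002]
ft_force: [0.6, 0.3, -0.5]
gripper_width: 1.002
grasp_force: 0.0
```

```bash
cat >> h.py <<'E'
def rotor(f):
    im=f['color'];g=cv2.cvtColor(im,cv2.COLOR_BGR2GRAY)
    p=proj(f,[[467.6,-169.5,28],[467.6,-169.5,48]])
    m=(g>110).astype(np.uint8)
    cs,_=cv2.findContours(m,cv2.RETR_EXTERNAL,cv2.CHAIN_APPROX_NONE)
    cs=[c for c in cs if cv2.pointPolygonTest(c,tuple(map(float,p[0])),False)>=0]
    c=max(cs,key=cv2.contourArea)
    pts=np.array([plane(f,q[0],28)[:2] for q in c],np.float32)
    print('centre',cv2.fitEllipse(pts),'px',p)
    return p
E
python3 -c "
from h import *
rel((467.6,-169.5,240)); f=grab('wrist','w2.png'); p=rotor(f)
u,v=p[1].astype(int); im=f['color'][max(v-75,0):v+75,u-75:u+75]
cv2.imwrite('pics/c2.png',cv2.resize(im,None,fx=3.9,fy=3.9,interpolation=cv2.INTER_CUBIC))"
```

```text
tcp [ 437.6 -180.1  241.8] y-axis yaw -72.19 z [ 0.001 -0.001 -1.   ] shift units [ 0.795 -0.024  0.045] t 3.02 w 1.0017746977800728 F [ 0.6  0.3 -0.5] q6 [-0.55  0.46  1.87 -0.    0.81  0.71]
centre ((467.5986022949219, -169.50672912597656), (87.63689422607422, 87.71224975585938), 132.6664581298828) px [[319.50502696 211.98793644]
 [319.47795243 219.09251364]]
```

View pics/c2.png

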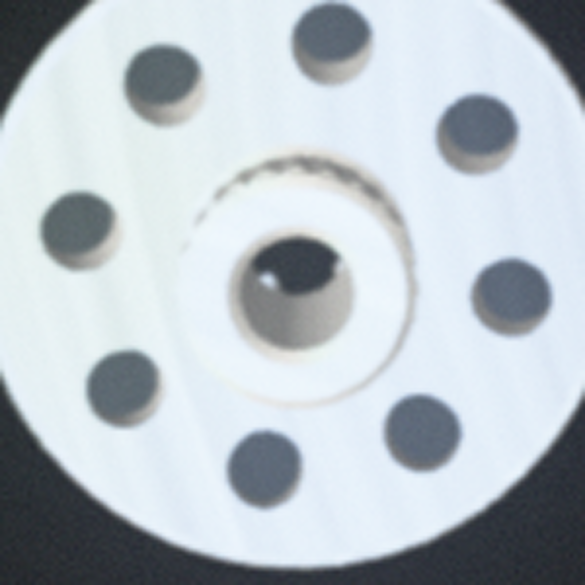

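The hub bore at (295,290) shows its far wall with the dark bench beyond. I can unwrap that wall numerically to look for the notches.

```bash
cat > unw.py <<'E'
from h import *
fs=[grab('wrist') for _ in range(6)];f=fs[0]
g=np.mean([cv2.cvtColor(k['color'],cv2.COLOR_BGR2GRAY).astype(np.float32) for k in fs],0)
o,_=ray(f,(320,240)); print('cam',o.round(1))
C=np.array([467.6,-169.5]); d=C-o[:2]; A0=np.degrees(np.arctan2(d[1],d[0])); print('far dir',A0.round(1))
print('z\\ang',' '.join('%4d'%(A0+a) for a in range(-90,91,9)))
for z in (46,40,30,20,14,11,9,7,5,3,1,-2):
    row=[]
    for a in range(-90,91,9):
        t=np.radians(A0+a);p=proj(f,[[C[0]+7.25*np.cos(t),C[1]+7.25*np.sin(t),z]])[0]
        row.append(cv2.getRectSubPix(g,(1,1),tuple(map(float,p)))[0,0])
    print('%4d '%z,' '.join('%4d'%v for v in row))
E
python3 unw.py
```

```text
cam [ 499.7 -159.3  222.5]
far dir -162.3
z\ang -252 -243 -234 -225 -216 -207 -198 -189 -180 -171 -162 -153 -144 -135 -126 -117 -108  -99  -90  -81  -72
  46   175  176  180  178  175  174  172  169  167  163  169  173  181  181  186  192  194  197  201  201  204
  40   173  161  153  147  137  132  130  129  129  131  142  153  160  168  175  181  185  189  190  196  202
  30   180  161  137  125  125  127  127  128  129  131  141  151  160  166  174  179  183  187  190  194  208
  20   203  175  144  124  124  125  128  128  129  130  139  151  159  165  172  177  179  181  189  209  220
  14   224  191  153  122  125  136  135  130  126  125  131  141  148  146  146  144  144  169  193  204  234
  11   232  202  159  119  121  153  160  141  119  109  110  115  115  112  111  110  123  167  182  208  237
   9   236  209  166  118  111  157  182  153  115   92   90   91   93   89   89   91  117  160  174  214  239
   7   239  216  176  118  101  155  201  169  111   80   77   77   74   75   76   77  112  150  166  223  239
   5   241  222  185  121   91  130  203  177  109   72   67   68   68   68   69   73  108  135  170  230  239
   3   241  228  195  128   85  106  197  179  105   69   66   65   65   65   66   71  100  121  179  234  240
   1   242  232  202  140   81   84  158  162  100   67   65   65   64   65   65   70   92  110  193  237  240
  -2   242  237  211  162   81   69  106  124   85   66   65   65   65   64   65   69   79  119  213  239  241
```

Call:
play_rows(steps=[0,0,-1,0,0,0,0,0,-1,0,0,0,0.53,-0.76,-0.26,0,0,0,0.53,-0.76,-0.26,0,0,0,0.53,-0.76,-0.26,0,0,0,0.53,-0.76,-0.26,0,0,0,0.53,-0.76,-0.26,0,0,0,0.53,-0.76,-0.26,0,0,0,0.53,-0.76,-0.26,0,0,0,0.53,-0.76,-0.26,0,0,0])

```text
time: 4.62
tcp_pos: [524.3, 105.3, 404.5]
orientation: [3.103, 0.488, 0.001]
ft_force: [0.2, -0.1, -0.8]
gripper_width: 1.004
grasp_force: 0.0
```

Call:
play_rows(steps=[0,0,0,0,0,-1,0,0,0,0,0,-1,0,0,0,0,0,-1,0,0,0,0,0,-1,0,0,0,0,0,-1,0,0,0,0,0,-1,0,0,0,0,0,-1,0,0,0,0,0,-1,0,0,0,0,0,-1,0,0,0,0,0,-1,0,0,0,0,0,-1,0,0,0,0,0,-1,0,0,0,0,0,-1,0,0,0,0,0,-1,0,0,0,0,0,-1,0,0,0,0,0,-1,0,0,0,0,0,-1,0,0,0,0,0,-1,0,0,0,0,0,-0.8,0,0,0,0,0,0])

```text
time: 7.12
tcp_pos: [524.1, 104.1, 404.0]
orientation: [0.017, 3.141, -0.0]
ft_force: [-0.3, -0.5, 0.3]
gripper_width: 1.0
grasp_force: 0.0
```

```bash
python3 -c "
from h import *
rel((523,104,404),90); f=grab('wrist','w3.png'); print(proj(f,[[523,104,103],[523,104,63]]))"
```

```text
tcp [524.1 104.1 404. ] y-axis yaw 89.38 z [ 0. -0. -1.] shift units [ 0.027 -0.003  0.   ] t 7.12 w 1.0003276685491465 F [-0.3 -0.5  0.3] q6 [ 0.05  0.36  1.5  -0.    1.28 -1.51]
turn z units -0.0715592960066183
[[319.34338094 233.01490056]
 [319.46208749 222.78282194]]
```

View pics/w3.png

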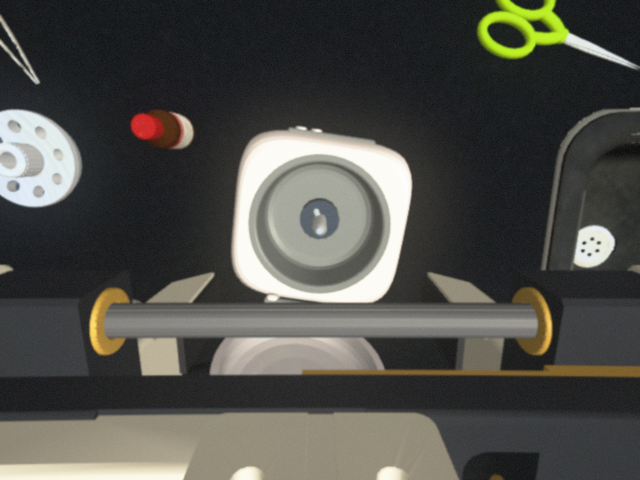

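The wrist view now shows the centrifuge bowl centred near (319,223) and the spindle at (320,222), with the lid behind it at the bottom of the picture. I'm lowering to look closely at the pin.

Call:
play_rows(steps=[0,0,0.7,0,0,0,0,0,0.7,0,0,0,0,0,0.7,0,0,0,0,0,0,0,0,0])

```text
time: 7.68
tcp_pos: [523.6, 104.0, 318.3]
orientation: [-0.018, -3.137, 0.0]
ft_force: [-0.1, -0.2, 0.4]
gripper_width: 1.004
grasp_force: 0.0
```

```bash
python3 -c "
from h import *
rel((523,104,404),90); f=grab('wrist','w4.png'); print(proj(f,[[524,104,103],[524,104,63],[524,104,58]]))
u,v=proj(f,[[524,104,63]])[0].astype(int)
o,_=ray(f,(320,240));print(o)
c=f['color'][v-60:v+60,u-80:u+80]; print(u-80,v-60)
cv2.imwrite('pics/c4.png',cv2.resize(c,None,fx=5,fy=5,interpolation=cv2.INTER_CUBIC))"
```

```text
tcp [523.6 104.  318.3] y-axis yaw 89.33 z [-0.004 -0.    -1.   ] shift units [ 2.500e-02 -1.000e-03 -2.143e+00] t 7.67 w 1.0039035566053152 F [-0.1 -0.2  0.4] q6 [ 0.05  0.44  1.62 -0.    1.08 -1.51]
turn z units -0.07822888075175108
[[319.27281555 272.09202662]
 [319.46054984 252.49172238]
 [319.47990727 250.47012109]]
[456.88861185 105.38850337 298.85002261]
239 192
```

View pics/c4.png

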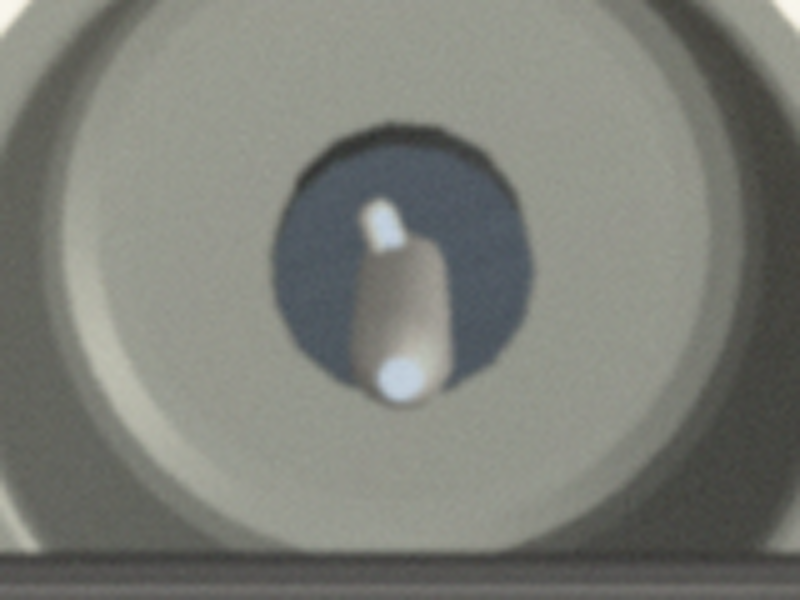

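The spindle tip is at crop (400,378), and one end of the pin shows at (378,212) on the dark flange disc centred near (402,265).

```bash
python3 - <<'E'
from h import *
fs=[grab('wrist') for _ in range(4)];f=fs[0]
im=np.mean([k['color'].astype(np.float32) for k in fs],0);g=im.mean(2)
def pl(p,z): return plane(f,p,z)[:2]
# tip
def cen(m,x0,y0,w,h):
    s=m[y0:y0+h,x0:x0+w].astype(np.uint8);n,l,st,c=cv2.connectedComponentsWithStats(s)
    i=1+np.argmax(st[1:,4]);ys,xs=np.nonzero(l==i);return np.array([xs.mean()+x0,ys.mean()+y0]),np.c_[xs+x0,ys+y0]
br=g>185
t,_=cen(br,310,258,20,16);p,pp=cen(br,306,228,22,14)
T=pl(t,103);print('tip',t,T,len(pp))
# flange disc: bluish
b=(im[...,0]-im[...,2])>12
c,fp=cen(b,285,205,70,75)
hull=cv2.convexHull(fp.astype(np.float32).reshape(-1,1,2)).reshape(-1,2)
H=np.array([pl(q,58) for q in hull],np.float32);print('flange',cv2.minEnclosingCircle(H),cv2.fitEllipse(H))
P=np.array([pl(q,65) for q in pp]);print('pin cen',P.mean(0));u,s,v=np.linalg.svd(P-P.mean(0));print('pin ang pca',np.degrees(np.arctan2(v[0,1],v[0,0]))%180,s)
for C in (T,np.array(cv2.minEnclosingCircle(H)[0])):
    d=P.mean(0)-C;print('ang from axis',np.degrees(np.arctan2(d[1],d[0]))%180,np.hypot(*d), np.max(np.hypot(*(P-C).T)))
# bowl rim z=88: housing white vs bowl
F=cv2.findContours
w=(g>200).astype(np.uint8)
# housing yaw via outer white contour
cs,_=F(w,cv2.RETR_EXTERNAL,cv2.CHAIN_APPROX_NONE);k=max(cs,key=cv2.contourArea)
print(cv2.boundingRect(k))
s0=cv2.imread('pics/w3.png');
E
python3 - <<'E'
import sys;sys.path.insert(0,'.')
E
```

```text
tip [319.6557377  261.45901639] [519.46715011 104.34637288] 29
flange ((519.4143676757812, 103.71685791015625), 16.876453399658203) ((519.5086669921875, 103.7605972290039), (33.049346923828125, 33.46025085449219), 20.834104537963867)
pin cen [511.76517899 101.53856666]
pin ang pca 23.502063737217714 [6.43904072 4.65886555]
ang from axis 20.02967261833075 8.197812813088701 10.258184744177685
ang from axis 15.895583416058173 7.953303733158999 10.000486596485194
(204, 131, 240, 171)
```

Call:
play_rows(gripper=-0.3, steps=[0,0,-1,0,0,0,0.165,-0.856,0,0,0,0,0.165,-0.856,0,0,0,0,0.165,-0.856,0,0,0,0,0.165,-0.856,0,0,0,0,0.165,-0.856,0,0,0,0,0.165,-0.856,0,0,0,0,0.165,-0.856,0,0,0,0,0.165,-0.856,0,0,0,0,0,0,0.75,0,0,-0.67,0,0,0.75,0,0,-0.67,0,0,0,0,0,0,0,0,0,0,0,0])

```text
time: 9.55
tcp_pos: [469.2, -169.5, 301.4]
orientation: [-0.297, 3.126, -0.002]
ft_force: [0.0, -0.1, 0.1]
gripper_width: 0.649
grasp_force: 0.0
```

```bash
python3 -c "
from h import *
rel((467.6,-169.5,210),100.8); f=grab('wrist','w5.png')
try: rotor(f)
except Exception as e: print(e)"
```

```text
tcp [ 469.2 -169.5  301.4] y-axis yaw 100.85 z [ 0.002 -0.001 -1.   ] shift units [0.043 0.012 2.284] t 9.55 w 0.6493649253478758 F [ 0.  -0.1  0.1] q6 [-0.5   0.41  1.74 -0.    0.99 -2.26]
turn z units 0.00604335796950182
centre ((467.2298583984375, -169.57632446289062), (88.07125091552734, 88.39698791503906), 100.0203857421875) px [[320.23064553 240.37873468]
 [320.17540376 247.93018853]]
```

Call:
play_rows(steps=[0.023,0.006,0.8,0,0,0,0.022,0.006,0.8,0,0,0,0,0,0.5,0,0,0,0,0,0.22,0,0,0,0,0,0,0,0,0,0,0,0,0,0,0])

```text
time: 10.35
tcp_pos: [467.3, -169.4, 208.2]
orientation: [-0.3, 3.126, -0.002]
ft_force: [-0.8, -1.0, 0.9]
gripper_width: 0.651
grasp_force: 0.0
```

Call:
play_rows(gripper=1, steps=[0,0,0,0,0,0,0,0,0,0,0,0,0,0,0,0,0,0,0,0,0,0,0,0,0,0,0,0,0,0,0,0,0,0,0,0])

```text
time: 11.1
tcp_pos: [466.9, -169.4, 207.3]
orientation: [-0.3, 3.127, -0.001]
ft_force: [-0.0, 0.3, 3.0]
gripper_width: 0.316
grasp_force: 30.0
```

Call:
play_rows(steps=[0,0,-0.3,0,0,0,0,0,-0.5,0,0,0,0,0,-0.8,0,0,0,0,0,-0.8,0,0,0.67,0,0,-0.8,0,0,0.67,0,0,-0.2,0,0,0,0,0,0,0,0,0,0,0,0,0,0,0])

```text
time: 12.1
tcp_pos: [466.5, -169.1, 341.8]
orientation: [-0.014, -3.139, -0.002]
ft_force: [-0.1, 0.7, -1.8]
gripper_width: 0.316
grasp_force: 30.0
```

Run:
```python
from h import *
rel((519.45,104,345),89.35)
f=grab('wrist','w6.png');g=cv2.cvtColor(f['color'],cv2.COLOR_BGR2GRAY)
s=sense();R=Ro.from_rotvec(s['orientation']).as_matrix()
zu=s['tcp_pos'][2]-207.4
C=s['tcp_pos'][:2]
m=(g>110).astype(np.uint8)
# deck wells visible ahead of fingers: holes
cs,_=cv2.findContours(1-m,cv2.RETR_LIST,cv2.CHAIN_APPROX_NONE)
for k in cs:
    A=cv2.contourArea(k)
    if A<40 or A>1500: continue
    M=cv2.moments(k);P=plane(f,(M['m10']/M['m00'],M['m01']/M['m00']),zu+27);d=P[:2]-C
    if 20<np.hypot(*d)<40: print(A,d.round(1),np.hypot(*d).round(1),(np.degrees(np.arctan2(d[1],d[0]))%45).round(1))
print('underside z',zu,proj(f,[[C[0],C[1],zu+48]]))
```

```text
tcp [ 466.5 -169.1  341.8] y-axis yaw 89.5 z [-0.002  0.001 -1.   ] shift units [-1.264  6.838 -0.076] t 12.1 w 0.3162788381977305 F [-0.1  0.7 -1.8] q6 [-0.5   0.35  1.7  -0.    1.1  -2.06]
turn z units 0.017381124370876334
90.0 [28.5 -0.3] 28.5 44.4
378.0 [14.3 37.3] 40.0 24.1
94.0 [-23.1  23.4] 32.9 44.7
93.5 [-25.3 -19.2] 31.7 37.3
85.0 [-33.1   2.4] 33.2 40.9
underside z 134.3815117841073 [[318.08278937 314.79545685]]
```

View pics/w6.png

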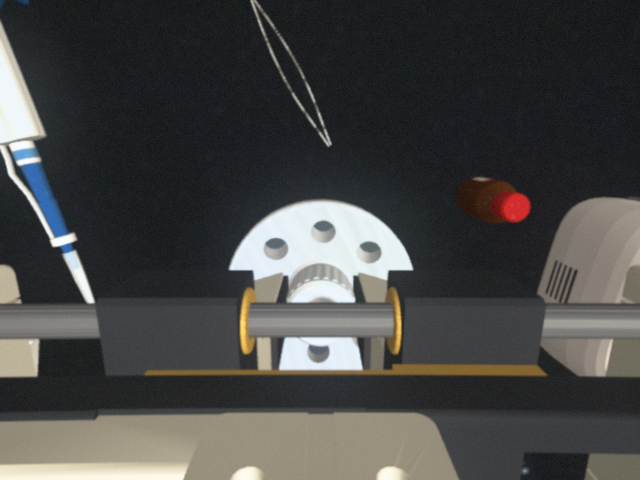

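The wrist view shows the rotor held between the fingers, with wells at (276,248), (323,232), (370,251) and (318,352). The well angle matches what I expected, so I'm hovering over the spindle.

Call:
play_rows(steps=[-0.162,0.6,0.02,0,0,0,-0.162,0.9,0.02,0,0,0,-0.162,0.9,0.02,0,0,0,-0.162,0.9,0.02,0,0,0,-0.162,0.9,0.02,0,0,0,-0.162,0.9,0.02,0,0,0,-0.162,0.9,0.02,0,0,0,-0.161,0.83,0.03,0,0,0,0,0,0,0,0,0,0,0,0,0,0,0,0,0,0,0,0,0])

```text
time: 13.52
tcp_pos: [521.2, 102.5, 336.0]
orientation: [-0.017, -3.141, 0.001]
ft_force: [-1.5, -0.1, -2.2]
gripper_width: 0.314
grasp_force: 30.0
```

Run:
```python
from h import *
rel((519.45,104,335),89.35)
s=sense();C=s['tcp_pos'];zu=C[2]-207.4
f=grab('scene','s1.png');g=grab('side','d1.png');w=grab('wrist','w7.png')
Z=[]
for F,n,old in((f,'s1','scene0'),(g,'d1','side0')):
    p=proj(F,[[C[0],C[1],zu+14],[C[0],C[1],zu],[519.45,104,103],[519.45,104,63]]);print(n,p.round(1).tolist())
    for im in (cv2.imread('pics/'+old+'.png'),F['color']):
        u,v=p[1].astype(int);c=im[v-50:v+50,u-65:u+65];Z.append(cv2.resize(c,None,fx=3,fy=3,interpolation=cv2.INTER_CUBIC));
    print('crop origin',u-65,v-50)
cv2.imwrite('pics/c7.png',np.vstack([np.hstack(Z[:2]),np.hstack(Z[2:])]))
# wrist wells
gg=cv2.cvtColor(w['color'],cv2.COLOR_BGR2GRAY)
for thr in (100,130):
  cs,_=cv2.findContours((gg<thr).astype(np.uint8),cv2.RETR_LIST,cv2.CHAIN_APPROX_NONE)
  for k in cs:
    A=cv2.contourArea(k)
    if 50<A<150:
        M=cv2.moments(k);uv=(M['m10']/M['m00'],M['m01']/M['m00']);P=plane(w,uv,zu+27);d=P[:2]-C[:2]
        if 20<np.hypot(*d)<38: print(A,d.round(1))
```

```text
tcp [521.2 102.5 336. ] y-axis yaw 89.38 z [-0.001 -0.    -1.   ] shift units [0.045 0.036 0.025] t 13.53 w 0.3142657832735494 F [-1.5 -0.1 -2.2] q6 [ 0.05  0.42  1.61 -0.    1.11 -1.51]
turn z units 0.00386202174540557
s1 [[246.1, 245.5], [246.5, 252.9], [247.2, 266.9], [248.3, 286.7]]
crop origin 181 202
d1 [[324.1, 251.9], [323.9, 260.4], [324.8, 276.1], [324.4, 299.3]]
crop origin 258 210
66.0 [29.1 -0.9]
135.5 [-22.3  23.5]
123.5 [-24.6 -19.4]
114.0 [-32.4   2.3]
```

View pics/c7.png

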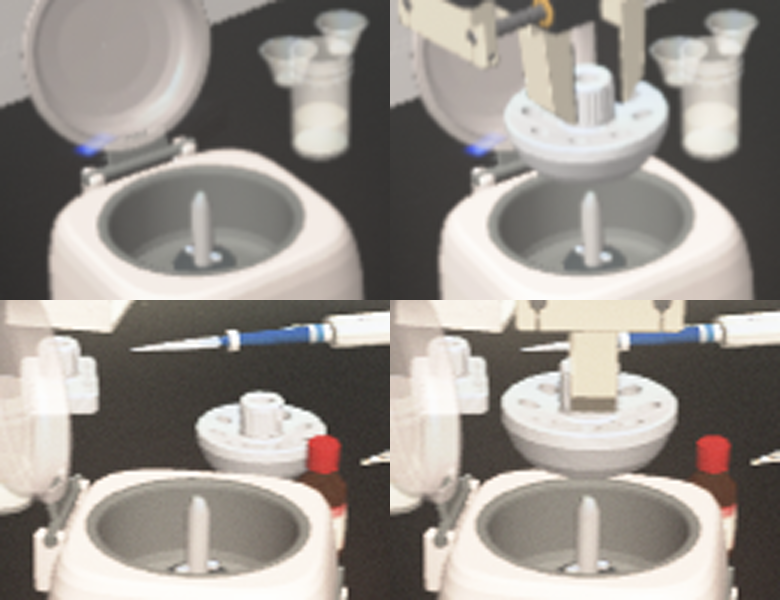

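Both fixed cameras show the rotor hovering over the shaft. In the scene panel the rotor is centred at about x=586 and the shaft at 589; in the side panel they are at about 590 and 588. I'll measure the edges to sub-pixel accuracy.

Run:
```python
from h import *
def edge(p,x0,x1):
    d=np.abs(np.diff(p))[x0:x1];i=np.arange(x0,x1)+.5;w=np.where(d>0.4*d.max(),d,0);return (w*i).sum()/w.sum()
c=sense()['tcp_pos'];zu=c[2]-207.4
res=[]
for n,(ra,rb),rows,(la,lb),(sa,sb),srows in (('side',(0,0),range(243,250),(288,302),(346,362),range(280,292)),('scene',(0,0),range(236,244),(210,228),(262,280),range(268,281))):
    fs=[grab(n) for _ in range(5)];F=fs[0];g=np.mean([k['color'].astype(np.float32).mean(2) for k in fs],0)
    # rim: extreme width row
    L=[edge(g[v],la,lb) for v in rows];R=[edge(g[v],*( (sa,sb))) for v in rows]
    print(n,'rimL',np.round(L,1),'R',np.round(R,1))
    u0=proj(F,[[519.45,104,95]])[0][0]
    S=[];
    for v in srows:
        b=int(round(u0)); S.append((edge(g[v],b-8,b),edge(g[v],b,b+8)))
    S=np.array(S);print('shaft',S.mean(1).round(2).tolist(),'width',(S[:,1]-S[:,0]).round(1).tolist())
    o=np.array([c[0],c[1],zu+27]);q=[[519.45,104,z] for z in (63,75,90,103)]
    pp=proj(F,np.vstack([o,o+[44,0,0],o-[44,0,0],o+[0,44,0],o-[0,44,0]]+[np.array(x) for x in q]));print(pp.round(2).tolist())
    J=proj(F,[o,o+[1,0,0],o+[0,1,0]]);print('du/dx,dy',(J[1]-J[0]).round(3),(J[2]-J[0]).round(3))
    th=np.linspace(0,2*np.pi,400);r=proj(F,np.c_[o[0]+44*np.cos(th),o[1]+44*np.sin(th),0*th+o[2]]);print('pred rim',r.min(0),r.max(0))
```

```text
side rimL [292.2 292.  292.5 292.5 292.7 295.8 296.2] R [353.1 353.2 353.2 353.1 353.  353.  352.7]
shaft [324.12, 323.97, 323.95, 323.81, 323.82, 323.8, 323.8, 323.79, 323.75, 323.77, 323.72, 323.74] width [5.8, 6.2, 6.2, 6.4, 6.4, 6.4, 6.4, 6.4, 6.5, 6.4, 6.5, 6.5]
[[324.19, 243.74], [294.77, 243.67], [353.5, 243.81], [325.32, 255.35], [323.17, 233.22], [324.38, 299.26], [324.52, 292.4], [324.69, 283.71], [324.84, 276.08]]
du/dx,dy [-0.668 -0.002] [0.024 0.251]
pred rim [294.77200052 233.21535236] [353.61139088 255.35017866]
scene rimL [219.1 218.5 222.1 222.5 219.3 218.  218.5 218.5] R [274.  273.9 274.9 275.  274.6 275.1 274.8 274.5]
shaft [247.06, 247.13, 246.85, 246.86, 246.86, 246.86, 246.87, 246.88, 246.88, 246.89, 246.87, 247.2, 247.52] width [3.9, 4.5, 5.3, 5.4, 5.3, 5.3, 5.4, 5.4, 5.4, 5.4, 5.3, 4.6, 5.2]
[[245.6, 238.34], [228.67, 229.54], [263.83, 247.8], [223.95, 247.82], [265.76, 229.53], [248.34, 286.74], [248.01, 280.88], [247.59, 273.44], [247.23, 266.87]]
du/dx,dy [-0.399 -0.207] [-0.475  0.208]
pred rim [218.18575774 226.06744804] [272.80821887 251.94707968]
```

Call:
play_rows(steps=[0.01,0.043,0.3,0,0,0,0,0,0.3,0,0,0,0,0,0.06,0,0,0,0,0,0.06,0,0,0,0,0,0,0,0,0])

```text
time: 14.8
tcp_pos: [521.0, 105.1, 307.5]
orientation: [0.015, 3.141, -0.0]
ft_force: [0.3, 0.2, -1.4]
gripper_width: 0.316
grasp_force: 30.0
```

Call:
play_rows(steps=[0,0,0.05,0,0,0,0,0,0.05,0,0,0,0,0,0,0,0,0])

```text
time: 15.18
tcp_pos: [520.9, 105.1, 303.4]
orientation: [-0.015, -3.141, 0.0]
ft_force: [0.1, -0.3, -1.1]
gripper_width: 0.315
grasp_force: 30.0
```

Call:
play_rows(steps=[0,0,0.05,0,0,0,0,0,0.05,0,0,0,0,0,0.05,0,0,0,0,0,0,0,0,0])

```text
time: 15.68
tcp_pos: [520.8, 105.0, 297.2]
orientation: [-0.015, -3.141, 0.001]
ft_force: [-2.0, -2.8, -2.3]
gripper_width: 0.319
grasp_force: 30.0
```

Call:
play_rows(steps=[0.012,-0.02,0.03,0,0,0,0,0,0.05,0,0,0,0,0,0,0,0,0])

```text
time: 16.05
tcp_pos: [520.5, 104.5, 294.1]
orientation: [-0.015, -3.141, -0.0]
ft_force: [-0.5, 0.5, -3.4]
gripper_width: 0.32
grasp_force: 30.0
```

```bash
python3 -c "
from h import *
rel((520,104,265.4),89.35);rel((520,104,265.4));print(sense()['moment'])"
```

```text
tcp [520.5 104.5 294.1] y-axis yaw 89.44 z [-0.  0. -1.] shift units [ 0.011 -0.013  0.717] t 16.05 w 0.3200258361833065 F [-0.5  0.5 -3.4] q6 [ 0.05  0.47  1.66  0.    1.01 -1.51]
turn z units 0.010167970864025292
tcp [520.5 104.5 294.1] y-axis yaw 89.44 z [-0.  0. -1.] shift units [ 0.011 -0.013  0.717] t 16.05 w 0.3200258361833065 F [-0.5  0.5 -3.4] q6 [ 0.05  0.47  1.66  0.    1.01 -1.51]
[ 0.03939368 -0.13888671  0.01380163]
```

Lateral force is near zero, so I'm going on down towards the pin height (273).

Call:
play_rows(steps=[0,0,0.06,0,0,0,0,0,0.06,0,0,0,0,0,0.06,0,0,0,0,0,0.06,0,0,0,0,0,0,0,0,0])

```text
time: 16.68
tcp_pos: [520.4, 104.4, 284.4]
orientation: [-0.015, -3.141, 0.0]
ft_force: [0.9, -0.6, -2.2]
gripper_width: 0.319
grasp_force: 30.0
```

Call:
play_rows(steps=[0,0,0.06,0,0,0,0,0,0.06,0,0,0,0,0,0.04,0,0,0,0,0,0,0,0,0])

```text
time: 17.18
tcp_pos: [520.4, 104.3, 278.1]
orientation: [-0.015, -3.141, 0.0]
ft_force: [-0.2, -0.4, -3.1]
gripper_width: 0.32
grasp_force: 30.0
```

Call:
play_rows(steps=[0,0,0.04,0,0,0,0,0,0.04,0,0,0,0,0,0.04,0,0,0,0,0,0,0,0,0])

```text
time: 17.68
tcp_pos: [520.4, 104.4, 273.3]
orientation: [-0.015, -3.141, 0.0]
ft_force: [0.3, -0.7, -1.7]
gripper_width: 0.319
grasp_force: 30.0
```

Call:
play_rows(steps=[0,0,0.03,0,0,0,0,0,0.03,0,0,0,0,0,0,0,0,0])

```text
time: 18.05
tcp_pos: [520.4, 104.3, 271.0]
orientation: [-0.015, -3.141, 0.0]
ft_force: [1.2, -0.0, -1.7]
gripper_width: 0.321
grasp_force: 30.0
```

Past 273 with no upward force, so the notches appear to have met the pin.

Call:
play_rows(steps=[0,0,0.03,0,0,0,0,0,0.03,0,0,0,0,0,0,0,0,0])

```text
time: 18.42
tcp_pos: [520.4, 104.4, 268.6]
orientation: [-0.015, -3.141, 0.0]
ft_force: [0.1, -0.3, -2.2]
gripper_width: 0.32
grasp_force: 30.0
```

Call:
play_rows(steps=[0,0,0.025,0,0,0,0,0,0.025,0,0,0,0,0,0,0,0,0])

```text
time: 18.8
tcp_pos: [520.4, 104.4, 266.6]
orientation: [-0.015, -3.141, 0.0]
ft_force: [-1.0, 0.8, -2.1]
gripper_width: 0.32
grasp_force: 30.0
```

Call:
play_rows(steps=[0,0,0.015,0,0,0,0,0,0.015,0,0,0,0,0,0,0,0,0])

```text
time: 19.18
tcp_pos: [520.4, 104.3, 265.5]
orientation: [-0.015, -3.142, 0.0]
ft_force: [-0.7, -0.0, -2.7]
gripper_width: 0.32
grasp_force: 30.0
```

Call:
play_rows(steps=[0,0,0.012,0,0,0,0,0,0,0,0,0])

```text
time: 19.42
tcp_pos: [520.5, 104.4, 265.2]
orientation: [0.015, 3.141, -0.0]
ft_force: [-0.4, 0.2, 1.4]
gripper_width: 0.319
grasp_force: 30.0
```

Upward force appears at 265.2, which is exactly the seated height. I'll let go and rise straight up.

Call:
play_rows(gripper=-0.3, steps=[0,0,0,0,0,0,0,0,0,0,0,0,0,0,0,0,0,0,0,0,0,0,0,0,0,0,-0.3,0,0,0,0,0,-0.7,0,0,0,0,0,-1,0,0,0,0,0,-1,0,0,0,0,0,-0.4,0,0,0,0,0,0,0,0,0])

```text
time: 20.68
tcp_pos: [520.5, 104.4, 403.0]
orientation: [0.015, 3.138, 0.0]
ft_force: [0.2, 0.6, 0.0]
gripper_width: 0.652
grasp_force: 0.0
```

Run:
```python
from h import *
rel((520,104,400),89.35)
f=grab('scene');g=grab('side','d2.png');w=grab('wrist','w8.png')
a=plane(f,(211,261),91);b=plane(f,(242.5,250.5),91);print('hinge',a.round(1),b.round(1),'mid',((a+b)/2).round(1),'yaw of hinge line',np.degrees(np.arctan2(*(a-b)[[1,0]])))
print('tab',plane(f,(212,179),237).round(1))
# hub check from wrist: seated top at z=106, deck z=86
gg=cv2.cvtColor(w['color'],cv2.COLOR_BGR2GRAY)
print(proj(w,[[520.4,104.4,106],[520.4,104.4,86],[520.4,104.4,93.5]]))
p=proj(w,[[520.4,104.4,86]])[0].astype(int)
cv2.imwrite('pics/c8.png',np.hstack([cv2.resize(w['color'][p[1]-75:p[1]+75,p[0]-90:p[0]+90],None,fx=2.2,fy=2.2),cv2.resize(g['color'][165:315,240:420],None,fx=2.2,fy=2.2)]))
```

```text
tcp [520.5 104.4 403. ] y-axis yaw 89.44 z [ 0.004  0.    -1.   ] shift units [ 0.012 -0.01   0.075] t 20.68 w 0.6519587757743666 F [0.2 0.6 0. ] q6 [ 0.05  0.35  1.51 -0.    1.27 -1.51]
turn z units 0.011050680596769055
hinge [594.6 124.2  91. ] [584.   61.3  91. ] mid [589.3  92.7  91. ] yaw of hinge line 80.45424055915653
tab [600.3 103.6 237. ]
[[319.55493139 236.76530169]
 [319.60680727 230.99920951]
 [319.58815319 233.07276308]]
```

View pics/c8.png

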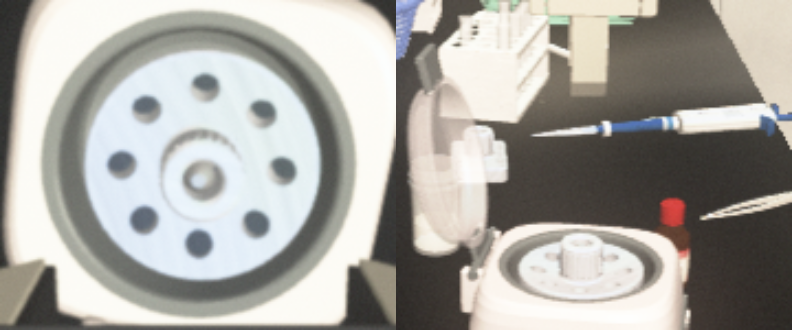

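The rotor is seated level in the bowl with its hub on the spindle (left crop). The side crop shows the lid standing open with its grey tab at about (430,67). Now I'll triangulate the tab.

Run:
```python
from h import *
f=grab('scene');g=grab('side')
def seg(F,x0,y0,x1,y1):
    # report grey dark tab blob
    im=F['color'][y0:y1,x0:x1].astype(int);G=im.mean(2)
    n,l,st,c=cv2.connectedComponentsWithStats(((G>60)&(G<150)&(np.ptp(im,axis=2)<25)).astype(np.uint8))
    return sorted([(int(s[4]),(s[:4]+[x0,y0,0,0]).tolist(),(k+[x0,y0]).round(1).tolist()) for s,k in zip(st[1:],c[1:])])[-3:]
print(seg(f,195,165,230,192));print(seg(g,245,180,265,212))
o1,d1=ray(f,(212,179));o2,d2=ray(g,(255.5,195.5))
A=np.c_[d1,-d2];s=np.linalg.lstsq(A,o2-o1,rcond=None)[0];p,q=o1+d1*s[0],o2+d2*s[1];print(p.round(1),q.round(1))
xh=np.array([np.cos(np.radians(-9.5)),np.sin(np.radians(-9.5)),0])
for th in (1.65,1.75,1.85):
    P=np.array([520.2,104.3,91])+xh*(70-143*np.cos(th))+[0,0,143*np.sin(th)];print(th,P.round(1),proj(f,P)[0].round(1),proj(g,P)[0].round(1))
```

```text
[(13, [208, 189, 6, 3], [210.8, 190.3]), (48, [204, 181, 9, 7], [207.9, 184.1]), (122, [212, 165, 18, 10], [221.2, 169.0])]
[(7, [258, 206, 2, 6], [258.6, 208.6]), (396, [245, 180, 20, 32], [252.0, 193.1])]
[623.2  87.7 226.4] [623.1  87.8 226.2]
1.65 [600.4  90.9 233.6] [218.3 179. ] [270.7 191.3]
1.75 [614.4  88.5 231.7] [214.5 177.5] [261.3 192. ]
1.85 [628.1  86.2 228.5] [210.9 176.9] [252.1 193.7]
```

Run:
```python
from h import *
f=grab('scene');g=grab('side')
for uv in ((148,246),(240,212),(322,180)): print('board foot',plane(f,uv,0).round(0))
for uv in ((130,318),(205,205)): print('board foot side',plane(g,uv,0).round(0))
# where gripper body & fingers at behind-lid pose would appear
X=[[x,y,z] for x,y,z in ((648,83,225),(680,83,291),(680,180,291),(690,-10,291),(680,180,380),(690,-10,380))]
print(proj(f,X).round(0).tolist(),proj(g,X).round(0).tolist())
# peg tips: correspond by eye scene lower test tubes
```

```text
board foot [877. 102.   0.]
board foot [ 870. -162.    0.]
board foot [ 872. -485.    0.]
board foot side [845.  54.   0.]
board foot side [ 817. -559.    0.]
[[206.0, 175.0], [192.0, 135.0], [142.0, 147.0], [231.0, 124.0], [134.0, 91.0], [228.0, 76.0]] [[239.0, 195.0], [215.0, 151.0], [204.0, 168.0], [217.0, 138.0], [200.0, 97.0], [215.0, 81.0]]
```

Call:
play_rows(gripper=1, steps=[0,0,-0.6,0,0,0.52,0,0,-0.6,0,0,0.52,0,0,0,0,0,0,-0.65,0,0,0,0,0,-0.65,0,0,0,0,0,-0.65,0,0,0,0,0,-0.65,0,0,0,0,0,-0.65,0,0,0,0,0,0,0,0,0,0,0,0,0,0,0,0,0])

```text
time: 22.28
tcp_pos: [648.2, 83.1, 447.9]
orientation: [-0.259, -3.129, 0.0]
ft_force: [-0.8, 0.2, -0.2]
gripper_width: 0.004
grasp_force: 0.0
```

Run:
```python
from h import *
rel((648.4,82.9,402),80.5)
g=grab('side','d3.png');f=grab('scene','s3.png')
s=sense()['tcp_pos'];print(proj(g,[s-[0,0,178]]),proj(f,[s-[0,0,178]]))
cv2.imwrite('pics/c9.png',np.hstack([cv2.resize(g['color'][130:280,200:340],None,fx=2.8,fy=2.8),cv2.resize(f['color'][110:260,160:300],None,fx=2.8,fy=2.8)]))
```

```text
tcp [648.2  83.1 447.9] y-axis yaw 80.54 z [-0.002 -0.    -1.   ] shift units [-0.009 -0.003  1.148] t 22.27 w 0.00402191405449575 F [-0.8  0.2 -0.2] q6 [ 0.01  0.57  1.04 -0.    1.53 -1.4 ]
turn z units 0.005060350183607565
[[237.76296135 164.93358019]] [[203.58392988 150.21248083]]
```

I've already viewed 11 pictures, one over the limit of 10, so I won't view any more. The rest will go by force readings and numbers.

Call:
play_rows(steps=[0,0,0.4,0,0,0,0,0,0.4,0,0,0,0,0,0.35,0,0,0,0,0,0,0,0,0])

```text
time: 22.88
tcp_pos: [648.4, 83.0, 401.5]
orientation: [-0.26, -3.128, 0.001]
ft_force: [-0.1, 0.4, 0.5]
gripper_width: 0.007
grasp_force: 0.0
```

Call:
play_rows(steps=[0.12,0,0,0,0,0,0.12,0,0,0,0,0,0.12,0,0,0,0,0,0,0,0,0,0,0])

```text
time: 23.38
tcp_pos: [634.1, 85.4, 403.6]
orientation: [0.26, 3.13, 0.0]
ft_force: [-0.2, 0.2, -0.4]
gripper_width: 0.004
grasp_force: 0.1
```

Call:
play_rows(steps=[0.18,0,-0.02,0,0,0,0.18,0,-0.02,0,0,0,0.18,0,-0.02,0,0,0,0.18,0,-0.02,0,0,0,0.18,0,-0.02,0,0,0])

```text
time: 24.0
tcp_pos: [598.4, 91.4, 406.9]
orientation: [-0.26, -3.13, 0.0]
ft_force: [1.2, -0.7, -1.1]
gripper_width: 0.004
grasp_force: 0.6
```

```bash
cat >> h.py <<'E'
def tip():
    s=sense();xh=np.array([np.cos(np.radians(-9.5)),np.sin(np.radians(-9.5))]);v=s['tcp_pos'][:2]-[520.3,104.3]
    print('d %.1f lat %.1f tipz %.1f'%(v@xh,v@[-xh[1],xh[0]],s['tcp_pos'][2]-178),'F',s['ft_force'].round(1),'t',s['time'])
E
python3 -c "
from h import *
tip()"
```

```text
d 79.2 lat 0.1 tipz 228.9 F [ 1.2 -0.7 -1.1] t 24.0
```

Call:
play_rows(steps=[0.2,0,-0.025,0,0,0,0.2,0,-0.025,0,0,0,0.2,0,-0.025,0,0,0,0.23,0,0.04,0,0,0,0.23,0,0.06,0,0,0,0.23,0,0.09,0,0,0])

```text
time: 24.75
tcp_pos: [547.4, 99.9, 402.3]
orientation: [0.26, 3.131, -0.0]
ft_force: [0.7, -0.6, 0.5]
gripper_width: 0.007
grasp_force: 0.5
```

Run:
```python
from h import *
tip()
g=grab('side','d4.png');a=cv2.imread('pics/d2.png')
xh=np.array([np.cos(np.radians(-9.5)),np.sin(np.radians(-9.5)),0])
G=cv2.absdiff(g['color'],a).max(2)
# is the tab gone from its old place
print('old tab diff',G[185:208,250:262].mean(), 'old', a[195,255],'new',g['color'][195,255])
print('lid region diff',G[200:260,250:265].mean())
for th in (1.0,1.2,1.4):
    P=np.array([520.2,104.3,91])+xh*(70-143*np.cos(th))+[0,0,143*np.sin(th)];print(th,proj(g,P)[0].round(1))
```

```text
d 27.4 lat 0.1 tipz 224.3 F [ 0.7 -0.6  0.5] t 24.75
old tab diff 48.981884057971016 old [116 122 127] new [71 78 84]
lid region diff 64.37666666666667
1.0 [330.6 209.2]
1.2 [313.4 199.7]
1.4 [294.7 193.7]
```

Call:
play_rows(steps=[0.24,0,0.05,0,0,0,0.24,0,0.06,0,0,0,0.23,0,0.09,0,0,0,0.2,0,0.14,0,0,0,0.2,0,0.15,0,0,0,0.18,0,0.17,0,0,0])

```text
time: 25.55
tcp_pos: [496.6, 108.3, 375.5]
orientation: [-0.26, -3.131, 0.0]
ft_force: [1.0, -0.9, 0.2]
gripper_width: 0.004
grasp_force: 0.4
```

Run:
```python
from h import *
tip();g=grab('side','d5.png')
```

```text
d -24.0 lat 0.1 tipz 197.5 F [ 1.  -0.9  0.2] t 25.55
```

Call:
play_rows(steps=[0.17,0,0.18,0,0,0,0.16,0,0.19,0,0,0,0.16,0,0.19,0,0,0,0.14,0,0.21,0,0,0,0.14,0,0.22,0,0,0,0.13,0,0.22,0,0,0])

```text
time: 26.35
tcp_pos: [461.3, 114.3, 326.9]
orientation: [-0.26, -3.131, 0.0]
ft_force: [0.4, -0.8, 0.2]
gripper_width: 0.006
grasp_force: 0.3
```

Run:
```python
from h import *
tip();g=grab('side','d6.png')
```

```text
d -59.9 lat 0.1 tipz 148.9 F [ 0.4 -0.8  0.2] t 26.35
```

Call:
play_rows(steps=[0.08,0,0.23,0,0,0,0.08,0,0.24,0,0,0,0.07,0,0.24,0,0,0,0.03,0,0.2,0,0,0,0.03,0,0.2,0,0,0,0,0,0,0,0,0])

```text
time: 27.15
tcp_pos: [450.1, 116.1, 282.5]
orientation: [-0.26, -3.129, 0.001]
ft_force: [-0.7, 0.7, 0.1]
gripper_width: 0.005
grasp_force: 0.0
```

Run:
```python
from h import *
tip();g=grab('side','d7.png')
```

```text
d -71.2 lat 0.0 tipz 104.5 F [-0.7  0.7  0.1] t 27.15
```

Call:
play_rows(steps=[0,0,0.06,0,0,0,0,0,0.06,0,0,0,0,0,0.06,0,0,0,0,0,0,0,0,0])

```text
time: 27.7
tcp_pos: [450.2, 116.1, 275.8]
orientation: [-0.26, -3.131, 0.0]
ft_force: [-0.6, 0.4, -0.5]
gripper_width: 0.007
grasp_force: 0.0
```

Call:
play_rows(steps=[0.02,0,0.04,0,0,0,0,0,0.04,0,0,0,0,0,0,0,0,0])

```text
time: 28.08
tcp_pos: [449.5, 116.2, 273.5]
orientation: [0.26, 3.13, -0.0]
ft_force: [-2.0, -0.6, 10.1]
gripper_width: 0.005
grasp_force: 4.2
```

Call:
play_rows(steps=[0,0,0.02,0,0,0,0,0,0,0,0,0])

```text
time: 28.32
tcp_pos: [449.4, 116.2, 273.4]
orientation: [0.26, 3.13, 0.0]
ft_force: [-4.1, -0.3, 15.1]
gripper_width: 0.005
grasp_force: 7.5
```

Call:
play_rows(steps=[0,0,-0.1,0,0,0,0,0,-0.5,0,0,0,0,0,-1,0,0,0,0,0,-1,0,0,0,0,0,-1,0,0,0,0,0,0,0,0,0])

```text
time: 29.08
tcp_pos: [449.8, 116.3, 418.7]
orientation: [0.26, 3.125, 0.001]
ft_force: [-0.2, -0.2, -0.8]
gripper_width: 0.007
grasp_force: 0.0
```

Run:
```python
from h import *
tip()
w=grab('wrist','w9.png');g=grab('side','d8.png')
xh=np.array([np.cos(np.radians(-9.5)),np.sin(np.radians(-9.5)),0]);yh=np.array([-xh[1],xh[0],0])
# tab: grey blob in the side view vs predictions for lid angle
for th in (0,.04,.1,.2,.3):
    n=np.array([np.sin(th)*xh[0],np.sin(th)*xh[1],np.cos(th)])
    u=-np.cos(th)*xh+[0,0,np.sin(th)]
    H=np.array([520.2,104.3,91])+70*xh
    tops=H+70*u+n*(4.5+17)  # dome top centre
    P=[H+152*u+18*yh+n*4.5,H+152*u-18*yh+n*4.5,tops]
    print(th,'side',proj(g,P).round(1).tolist(),'wrist',proj(w,P).round(1).tolist())
im=w['color'];G=cv2.cvtColor(im,cv2.COLOR_BGR2GRAY)
o=proj(w,[np.array([520.3,104.3,95])+xh*(-73)])[0];print('tab px',o)
v0,u0=int(o[1]),int(o[0])
print(np.array2string(G[max(v0-48,0):v0+40:4,u0-60:u0+61:6],max_line_width=160))
G2=cv2.cvtColor(g['color'],cv2.COLOR_BGR2GRAY);print('side column',G2[230:330:3,323].tolist())
```

```text
d -71.5 lat 0.2 tipz 240.7 F [-0.2 -0.2 -0.8] t 29.075
0 side [[377.3, 289.7], [378.2, 279.4], [324.5, 270.5]] wrist [[340.4, 213.7], [297.2, 213.7], [318.8, 313.1]]
0.04 side [[377.3, 286.1], [378.3, 275.8], [323.9, 268.8]] wrist [[340.8, 215.4], [296.8, 215.4], [318.8, 315.6]]
0.1 side [[377.0, 280.5], [378.0, 270.4], [322.9, 266.3]] wrist [[341.4, 218.7], [296.1, 218.7], [318.8, 319.6]]
0.2 side [[375.7, 271.2], [376.8, 261.4], [320.9, 262.2]] wrist [[342.5, 226.1], [294.9, 226.0], [318.7, 326.9]]
0.3 side [[373.4, 261.9], [374.5, 252.5], [318.5, 258.2]] wrist [[343.6, 236.1], [293.7, 236.1], [318.7, 335.0]]
tab px [318.83582587 224.25545111]
[[ 37  34  40  40  41  42  41  40  41  41  43  38  38  36  43  38  41  33  42  39  38]
 [ 39  39  39  40  44  43  41  43  43  39  38  44  39  36  38  36  42  39  43  41  38]
 [ 39  38  41  43  43  44  40  40  40  37  40  42  44  43  43  50  43  41  43  45  44]
 [ 43  38  46  46  42  46  45  45  44  45  40  47  43  46  45  49  45  42  41  47  37]
 [ 42  43  41  44  43  42  47  49  41  48  48  48  48  49  45  42  49  48  49  42  48]
 [ 42  43  
[... 941 characters left out ...]
252]
 [252 254 254 254 254 254 254 179 185 182 182 181 179 184 254 254 254 254 254 254 255]
 [253 254 254 254 254 254 242 169 173 177 181 176 166 170 250 254 254 254 254 254 254]
 [254 254 254 254 252 248 221 182 202 218 220 224 218 212 229 251 253 254 254 254 254]
 [254 254 254 252 248 179 193 226 241 244 245 246 246 242 228 218 251 252 254 254 254]
 [254 254 254 248 177 207 240 241 248 253 254 254 253 250 249 239 222 251 253 254 254]
 [254 254 247 178 208 237 245 254 254 254 254 254 254 254 254 250 243 225 252 254 254]]
side column [65, 63, 64, 68, 63, 59, 66, 64, 67, 66, 197, 229, 236, 239, 248, 244, 248, 247, 249, 250, 252, 251, 244, 250, 232, 251, 252, 246, 245, 242, 241, 243, 241, 238]
```

The tab's free end is at wrist row ~213, which matches θ=0. The press also met a hard stop at 10–15 N. The lid is closed and the arm is clear.

```bash
python3 -c "
from bench import workorder
print(workorder.sign_off())"
```

```text
the job is handed in; nothing more can be done
None
```

The round rotor is seated on the spindle and released, the lid is pressed shut, and the job is handed in at about 29 s (no verdict was returned); I viewed 11 pictures, one over the limit of 10.

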